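# Drive the taper wedge home to clamp an impeller

### The arm

A 6-joint arm with a two-finger parallel gripper is mounted at the origin on a cart in front of the work surface, level with it; the furniture and walls round the work are solid. World frame = base frame: x ahead of the robot, y to its left, z up, the work surface at z = 0. Lengths are in m, angles in rad, forces in N, time in s.
With the tool pointing down it reaches from about 0.3 to 0.875 m from the base axis. Payload 4.2 kg.
Tool frame: the origin (TCP) lies between the finger pads; the fingertips stand 8 mm ahead of it and the grasp point (between the pads) lies 11 mm behind it; z points along the fingers, y is the direction in which the jaws open and shut (so a half turn about z gives the same grasp; the last joint's range is limited). The gripper opens to 85 mm and grips with 20 to 120 N. Pads are 22 mm wide; open, the fingers measure 114 mm over their backs; the gripper's body (76 mm by 85 mm) begins 54 mm behind the grasp point. The pads swing forward as they close: fully open they stand 13 mm farther back than shut.
Start: joints at [1.151, 0.32, 1.565, -0, 1.257, -0.02], TCP at [0.224, 0.53, 0.239] pointing down, gripper open.
Joint ranges: [-3.11, 3.11], [-0.84, 2.01], [0.21, 2.61], [-1.34, 4.49], [0.05, 2.63], [-2.56, 2.56]. Speed limits (rad/s): [2.57, 2.57, 3.14, 3.14, 3.14, 3.14].

### API

Orientations are given as a unit quaternion [w, x, y, z].
In Python, from plant import sensors, viewer, workorder gives the robot as it stands.
- The arm moves only by the tool drive_tool, never from a script. Its argument "plan" is text: rows parted by semicolons, each of 6 numbers parted by spaces: the shift along the tool's x, y, z in mm, then the turn, a rotation vector about the tool's x, y, z in degrees. In form: tx ty tz rx ry rz; .... A call has 1 to 10 rows; each row is the pose to reach, as a shift and turn from the pose commanded when the call began, along the tool's axes at that moment; what a row does not reach only later rows make up. A row lasts 1/8 s, in which the tool goes at most 62.5 mm and 10.7 degrees, less where a joint would pass 70% of its speed; a pose out of reach is approached as far as the arm can. A call with a gripper value outside its range is refused whole. "claw" is the opening in per cent of the stroke, from 0 (shut) to 100 (fully open), set as the call begins (left out, the last holds). The fingers move at their own pace and stop on an object; "force" is the grip in N (left out, the last holds). Time passes only in rows, so rows that repeat a pose let the fingers close. It gives the time, the measured TCP pose, the force and the opening at its end, in the units of the state.
- sensors.read_state(): the state, without advancing time (a new reading comes with each control period).
- viewer.capture(name): name is "side" or "top"; returns the picture (384x512x3 uint8, red, green, blue); there is no depth.
- viewer.calibration(name): a dict with "fx", "fy", "cx", "cy" (pixels), "distortion" ([k1, k2, p1, p2, k3] as OpenCV has them; the pictures are not rectified), "rvec" (rotation vector, rad) and "tvec" (3), from world to camera coordinates, as OpenCV has them. Camera axes: x right, y down, z forward; pixel columns grow to the right and rows downward; lengths in m; the calibration is good to about 2 mm. A picture is of the moment at which its call begins. calibration takes no time and is no camera call.
- workorder.close_job(): hands the job in, once; it reports no verdict.
The state is a dict: "time": time; "joint_positions": joint angles; "qvel": joint speeds; "joint_efforts": joint torques, N m; "tool_pos": TCP position; "orientation": TCP orientation; "contact_force": force on the tool from outside, world axes, zero at the start; "moment": the same for the moment, N m; "grip_width": finger opening in m.
Only numpy, scipy, OpenCV 4.12 (cv2) and the standard library are available. Lean on these libraries where they do the work, as an engineer would, in place of code of your own. Each camera call takes 0.05 s, during which the arm holds its last target. There are 200 camera calls.

### The job

Clamp the pump impeller in the wedge fixture: set the loose taper wedge thin end first into the slot between the guide rail and the sliding jaw, straight side against the rail, and let go of it. Then take up the brass drift and tap or push the wedge in with the drift's end, along the slot, until the impeller sits tight against its stop pins and the wedge stops moving forward under a light push of about 10 N, but no harder, because the cast impeller cracks if it is over-clamped. Leave the wedge tight, lay the drift back down flat on the bench, and do not disturb the tub, seal and tape measure nearby.

Things in the scene. Friction and masses are not known exactly. Their poses are not given: they have to be found in the camera images.
- slot_mouth (a point): Mouth of the wedge slot of the bolted-down steel fixture: foot of the guide rail's face, on the plate's top 12 mm above the bench. x points into the slot (drive direction), y to the rail's side, z up. The rail fills x 0..74, y 0..24 mm, 30 mm high, its first 8 mm bevelled 4 mm back; the sliding jaw is opposite, at -y. The slot is open above and in front; its floor is the plate.
- fixture: The wedge fixture; origin 12 mm below slot_mouth, same axes. Its 12 mm plate spans x -22..92, y -180..26 mm; before it only a tongue (x -75..-20, y -22..-4 mm, same height) carries the wedge, with bare bench beside and before it. A jaw guide (x -14..-3, y -58..-34 mm) stands 12 mm above the plate.
- sliding_jaw (a joint): Jaw travel (m, 0 to 0.014) from the rail towards the impeller (-y of slot_mouth); starts at 0 to 0.0008. The jaw is 60 mm long (x 0..60), 26 mm high. Its wedge face is inclined 1 in 6: the slot is 17 mm wide plus the travel at the mouth, 1 mm narrower each 6 mm farther in. Friction about 2 N, no spring. Its far face (y = -50 mm minus travel) pushes the impeller.
- wedge_grip (a point): Loose steel taper wedge, 112 long, 30 high, 0.5 kg, on the bench. Point: centre of its parallel tail (28 long, 28 wide), half-way up; grasp there across the width. x to the thin end, y to the straight side. Butt face 14 mm behind; straight side at y=+14 mm over all its length; other side at y=-14 mm, from 14 mm ahead tapering 1 in 6 to the tip, 98 mm ahead. Oiled; once driven it holds itself.
- wedge_tip (a point): Centre of the wedge's thin end (14 mm wide, 30 high), half-way up; axes as wedge_grip, from which it lies +98 mm in x, +7 mm in y. Each 6 mm driven moves the jaw 1 mm. The wedge stops with its tip some 38 to 84 mm past the slot mouth; how far depends on the setting of the stop pins, which is not measured.
- drift_center (a point): Centre of the brass drift, a plain round bar 122 mm long (along x), 19 mm thick, 0.29 kg, lying on the bench. Either end may be used.
- wedge: The same wedge; origin under the middle of its length. By the jaw it clamps a grey cast impeller (96 mm wide, 22 thick) that lies loose on the plate between jaw and two upright stop pins, with some mm of play that vary and are not measured. Jaw and wedge must end pressed together with over 5 N and never over 20 N: 0.8 to 1.4 times the last push on the wedge, so 9 to 12 N is right.
- drift: The same drift; origin 9.5 mm below drift_center.
- grease_tub: Bystander: white tub with red lid, 70 mm across, 64 mm high; origin under its centre.
- seal_ring: Bystander: black and white seal ring, 62 mm across, 20 mm high; origin under its centre.
- tape_measure: Bystander: yellow tape measure, 37x82x64 mm; origin under its middle.

How it is judged:
By the outcome, as a careful person would: the job done as asked, in the order asked, and still so for the second after the job is handed in, with the robot touching nothing.
It also fails if it takes over 64 s, if anything falls off the work surface, if the arm or the gripper's body presses on something with over 40 N, if the wrist force passes 120 N, or if a joint passes its speed limit or range.

## Working session

There is one attempt and no reset: what is moved stays moved. The work goes in short steps, Python scripts to look and compute and a tool call to move; the robot and the scene stay as the last step left them, time stands still between calls to the robot, and variables do not carry over. Pictures are saved under pics/ and viewed, about 8 in all and at most 12, crops included, and the job is handed in when it is done.

Besides the shell and the picture viewer there is one more tool, called after "Emit:" as a command line: name --argument value ..., lists and objects as JSON in quotes. drive_tool: Moves the arm, as the interface text tells. Its arguments: {"type":"object","properties":{"plan":{"type":"string"},"claw":{"type":"number"},"force":{"type":"number"}},"required":["plan"]}

```bash
ls; mkdir -p pics; cat > h.py <<'E'
import numpy as np, cv2, sys
from plant import sensors, viewer, workorder
from scipy.spatial.transform import Rotation as R
def cal(n):
    c=viewer.calibration(n); K=np.array([[c['fx'],0,c['cx']],[0,c['fy'],c['cy']],[0,0,1.]])
    return K,np.array(c['distortion'],float),np.array(c['rvec'],float),np.array(c['tvec'],float)
def ray(n,uv):
    K,d,r,t=cal(n); p=cv2.undistortPoints(np.array(uv,float).reshape(-1,1,2),K,d).reshape(-1,2)
    M=R.from_rotvec(r.ravel()).as_matrix(); o=-M.T@t.ravel()
    return o,np.c_[p,np.ones(len(p))]@M
def atz(n,uv,z):
    o,d=ray(n,uv); return o+d*((z-o[2])/d[:,2])[:,None]
def proj(n,P):
    K,d,r,t=cal(n); return cv2.projectPoints(np.array(P,float).reshape(-1,1,3),r,t,K,d)[0].reshape(-1,2)
def tri(uva,uvb,a='side',b='top'):
    o1,d1=ray(a,uva);o2,d2=ray(b,uvb);out=[]
    for p,q in zip(d1,d2):
        s=np.linalg.lstsq(np.c_[p,-q],o2-o1,rcond=None)[0]; A=o1+s[0]*p;B=o2+s[1]*q
        out.append(np.r_[(A+B)/2,np.linalg.norm(A-B)])
    return np.array(out)
def snap(n,f,crop=None,s=1):
    im=viewer.capture(n)[:,:,::-1]; cv2.imwrite('pics/raw_'+f,im)
    if crop: x0,y0,x1,y1=crop; im=im[y0:y1,x0:x1]
    if s!=1: im=cv2.resize(im,None,fx=s,fy=s,interpolation=cv2.INTER_CUBIC)
    cv2.imwrite('pics/'+f,im)
def st():
    s=sensors.read_state(); np.set_printoptions(precision=4,suppress=True)
    print({k:np.round(v,4) for k,v in s.items()}); return s
E
python3 - <<'E'
from h import *
st()
snap('top','t0.png',s=1.5); snap('side','s0.png',s=1.5)
for n in('top','side'): print(n,ray(n,[[256,192]]),viewer.calibration(n)['distortion'],viewer.calibration(n)['fx'])
E
```

```text
pics
{'time': np.float64(0.0), 'joint_positions': array([ 1.1509,  0.3203,  1.5657, -0.    ,  1.2574, -0.02  ]), 'qvel': array([-0.0002,  0.0005,  0.0014, -0.0001,  0.0004,  0.0012]), 'joint_efforts': array([ -0.002 , -41.5519, -23.4164,  -0.0003,   0.0082,   0.    ]), 'tool_pos': array([0.2236, 0.5292, 0.2385]), 'orientation': array([-0.0002,  0.1986,  0.9801, -0.0009]), 'contact_force': array([-0.0621, -0.0445, -0.2861]), 'moment': array([-0.0292,  0.0154,  0.0379]), 'grip_width': np.float64(0.085)}
top (array([ 0.4253, -0.0047,  1.2417]), array([[ 0.1354,  0.0186, -0.9906]])) [-0.0419  0.      0.      0.      0.    ] 359.2963177200973
side (array([ 0.1636, -1.1385,  0.6806]), array([[ 0.2988,  0.8393, -0.4544]])) [-0.1318  0.      0.      0.      0.    ] 416.346274311387
```

View pics/t0.png

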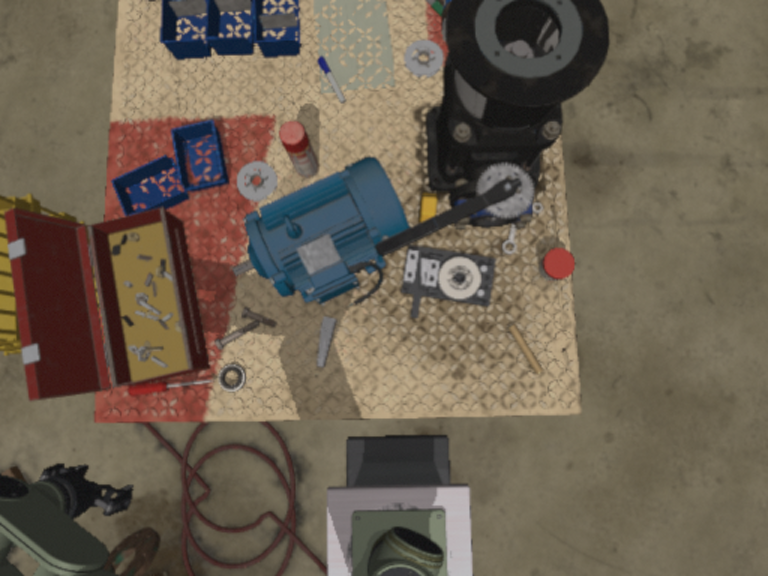

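View pics/s0.png

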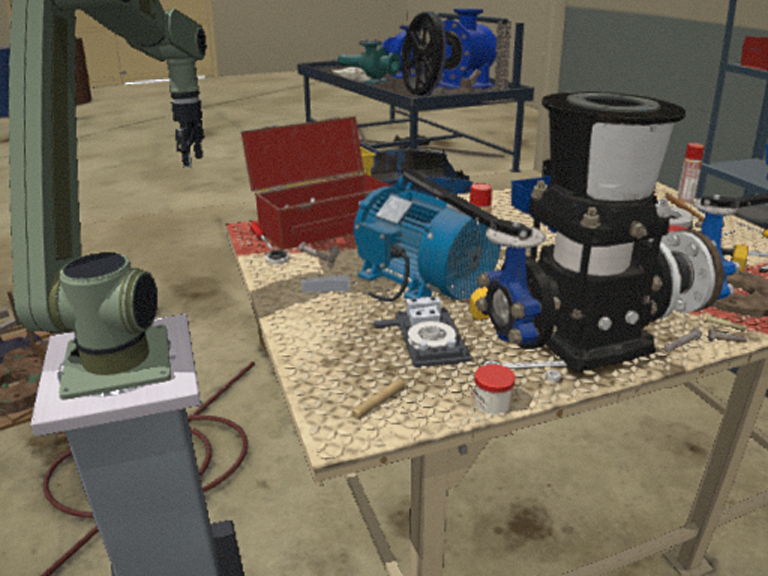

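```bash
python3 - <<'E'
from h import *
for f,(x0,y0,x1,y1),s in (('t0',(200,125,390,255),4.2),('s0',(190,175,350,285),5)):
    im=cv2.imread(f'pics/raw_{f}.png')[y0:y1,x0:x1]; im=cv2.resize(im,None,fx=s,fy=s,interpolation=cv2.INTER_CUBIC)
    for u in range(x0,x1,10): cv2.putText(im,str(u),(int((u-x0)*s),8),0,.3,(0,0,255)); cv2.line(im,(int((u-x0)*s),10),(int((u-x0)*s),15),(0,0,255))
    for v in range(y0,y1,10): cv2.putText(im,str(v),(0,int((v-y0)*s)),0,.3,(0,0,255)); 
    cv2.imwrite(f'pics/{f}c.png',im)
E
```

```text
(no output)
```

View pics/t0c.png

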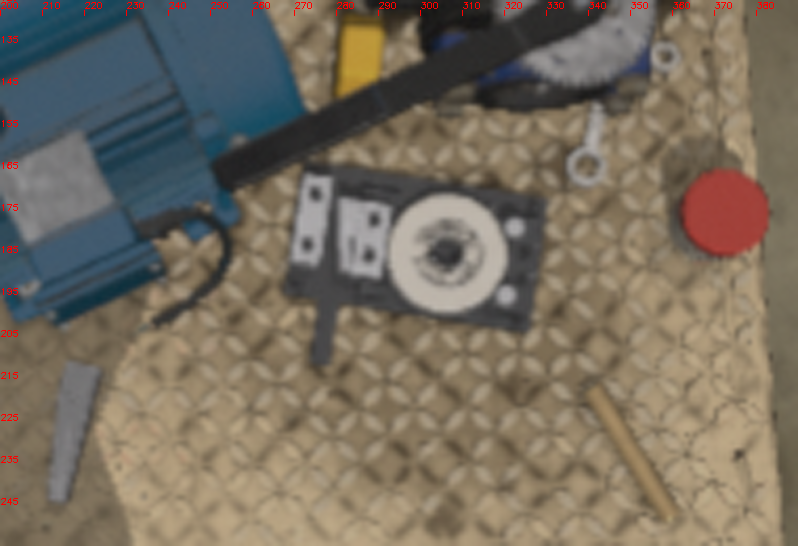

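View pics/s0c.png

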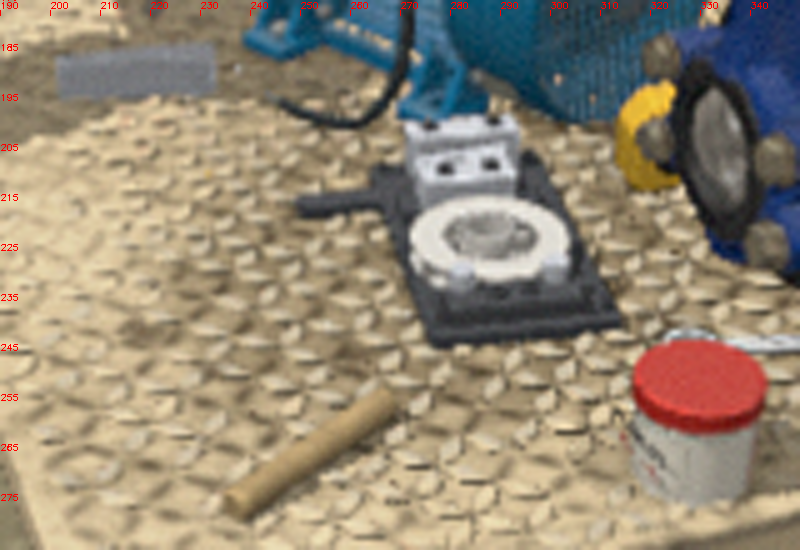

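```bash
cat > fit.py <<'E'
from h import *
from scipy.optimize import least_squares
T=lambda u,v:((u+.5)/4.2-.5+200,(v+.5)/4.2-.5+125)
S=lambda u,v:((u+.5)/5-.5+190,(v+.5)/5-.5+175)
def fit(obs,p0):
    def res(p):
        r=[]
        c,s=np.cos(p[2]),np.sin(p[2])
        for n,P,uv in obs:
            x,y,z=np.array(P)/1000
            r.append(proj(n,[[p[0]+c*x-s*y,p[1]+s*x+c*y,z]])[0]-uv)
        return np.ravel(r)
    s=least_squares(res,p0,x_scale=[.01,.01,.1]); return s.x,res(s.x).reshape(-1,2)
E
python3 - <<'E'
from fit import *
fx=[('top',(92,26,12),T(303,162)),('top',(92,-180,12),T(546,198)),('top',(-22,-180,12),T(527,331)),('top',(-22,26,12),T(284,295)),
('top',(-75,-13,12),T(321,364)),('top',(74,0,42),T(332,178)),('top',(74,24,42),T(303,173)),('top',(0,24,42),T(291,262)),
('side',(-22,-180,12),S(431,340)),('side',(92,-180,12),S(620,320)),('side',(-75,-13,12),S(299,203))]
for o in (fx,fx[:8],fx[8:]):
    p,r=fit(o,[.5,-.05,0]); print('fixture',p,np.degrees(p[2])); 
    print(r.round(1).tolist())
# wedge, grip frame
for sg,nm in((1,'std'),(-1,'flipped')):
    w=[('top',(-14,14*sg,30),T(101,367)),('top',(-14,-14*sg,30),T(67,362)),('top',(98,14*sg,30),T(66,501)),('top',(98,0*sg,30),T(48,499))]
    if sg<0: w=[('top',(-14,14*sg,30),T(67,362)),('top',(-14,-14*sg,30),T(101,367)),('top',(98,14*sg,30),T(48,499)),('top',(98,0,30),T(66,501))]
    w=[(a,(b[0],b[1]*(1 if sg>0 else 1),b[2]),c) for a,b,c in w]
    if sg<0: w=[(n,(P[0],-P[1],P[2]),uv) for n,P,uv in [('top',(-14,14,30),T(67,362)),('top',(-14,-14,30),T(101,367)),('top',(98,14,30),T(48,499)),('top',(98,0,30),T(66,501))]]
    p,r=fit(w,[.35,.1,np.pi]); print('wedge',nm,p,np.degrees(p[2]),r.round(1).tolist())
print('wedge corners z30',atz('top',[T(67,362),T(101,367),T(66,502),T(48,499)],.03))
print('side wedge: butt',atz('side',[S(216,44),S(56,56)],.03), atz('side',[S(216,93),S(64,99)],0))
d=[('top',(61,0,9.5),T(592,386)),('top',(-61,0,9.5),T(673,520)),('side',(61,0,9.5),S(389,399)),('side',(-61,0,9.5),S(235,502))]
p,r=fit(d,[.35,-.2,.5]); print('drift',p,np.degrees(p[2]),r.round(1).tolist())
print('motor/handle pts'); print(atz('top',[T(100,40)],.1), tri([(345/1.5,258/1.5)],[(0,0)])if 0 else '')
E
```

```text
fixture [ 0.60089891 -0.04822924 -0.17430364] -9.986862993830083
[[-0.1, -0.7], [0.7, -0.6], [1.1, 0.0], [-0.4, -0.3], [-0.2, 0.1], [0.0, -0.2], [-0.1, -0.0], [-0.4, 0.1], [-0.4, -0.1], [0.1, -0.2], [-1.3, 0.0]]
fixture [ 0.60028175 -0.04787247 -0.17598059] -10.082945348082811
[[-0.1, -0.5], [0.7, -0.3], [1.0, 0.3], [-0.5, -0.2], [-0.4, 0.3], [-0.0, 0.0], [-0.1, 0.2], [-0.5, 0.2]]
fixture [ 0.60439596 -0.04937814 -0.19213713] -11.008646414166869
[[-0.2, -0.1], [0.5, 0.2], [-0.3, -0.2]]
wedge std [0.51510457 0.1464317  2.87844444] 164.92271784128027 [[-0.1, 0.1], [0.1, -0.7], [-0.1, 0.6], [0.1, 0.0]]
wedge flipped [0.51470817 0.1445175  2.99844687] 171.79835085897744 [[0.0, -0.2], [0.1, -0.4], [0.0, 0.3], [-0.1, 0.3]]
wedge corners z30 [[0.52985893 0.15649303 0.03      ]
 [0.52520246 0.12902496 0.03      ]
 [0.41797577 0.15799889 0.03      ]
 [0.42063147 0.17239047 0.03      ]]
side wedge: butt [[0.53635992 0.15604618 0.03      ]
 [0.42382821 0.17698606 0.03      ]] [[0.53011531 0.13858575 0.        ]
 [0.42545519 0.16728963 0.        ]]
drift [ 0.45064204 -0.2972326   0.4974969 ] 28.504472881374234 [[-0.3, -0.6], [-0.8, -1.3], [-0.5, 0.8], [-0.7, 1.3]]
motor/handle pts
[[0.77608895 0.12001805 0.1       ]]
```

```bash
python3 - <<'E'
from fit import *
print('bar',tri([(402/1.5,180/1.5),(522/1.5,236/1.5)],[(358/1.5,268/1.5),(505/1.5,190/1.5)]))
print('side z0: foot, foot right, cable end',atz('side',[S(245,45),S(288,55),S(283,103)],0))
print('top z0 cable', atz('top',[T(155,323)],0))
for z in (0,.05,.1,.15): print(z,atz('top',[T(12,310),T(52,320),T(160,272)],z)[:,:2].round(3).tolist())
print('seal(top)',atz('top',[(232/1.5,377/1.5),(256/1.5,180/1.5)],.02),'tape',atz('top',[T(360,40)],.064), 'tub',atz('top',[T(726,212)],.064))
E
```

```text
bar [[ 0.61098634  0.05393201  0.28435672  0.03598997]
 [ 0.75213417 -0.22479946  0.24444523  0.01392049]]
side z0: foot, foot right, cable end [[0.57345505 0.20651783 0.        ]
 [0.59824735 0.17918186 0.        ]
 [0.57019504 0.10721195 0.        ]]
top z0 cable [[0.56318843 0.08717003 0.        ]]
0 [[0.577, 0.206], [0.568, 0.173], [0.606, 0.082]]
0.05 [[0.571, 0.198], [0.562, 0.166], [0.599, 0.079]]
0.1 [[0.565, 0.189], [0.556, 0.158], [0.591, 0.075]]
0.15 [[0.559, 0.181], [0.55, 0.151], [0.584, 0.072]]
seal(top) [[0.39763046 0.36588745 0.02      ]
 [0.85835973 0.31692301 0.02      ]] tape [[ 0.78145537 -0.08591148  0.064     ]] tub [[ 0.63370309 -0.37098464  0.064     ]]
```

Emit:
drive_tool --plan "0 0 -60 0 0 0; 0 0 -60 0 0 0" --claw 65 --force 60

```text
time: 0.35
tool_pos: [0.2246, 0.5315, 0.3037]
orientation: [0.001, 0.199, 0.98, 0.004]
contact_force: [0.0, -0.2, -0.6]
grip_width: 0.0553
```

```bash
cat >> h.py <<'E'
def goto(x,y,z,yaz):
    s=sensors.read_state(); q=np.array(s['orientation']); A=R.from_quat(np.r_[q[1:],q[0]])
    a=np.radians(yaz); Y=np.array([np.cos(a),np.sin(a),0]); Z=np.array([0,0,-1.]); B=R.from_matrix(np.c_[np.cross(Y,Z),Y,Z])
    t=A.inv().apply(np.array([x,y,z])-s['tool_pos'])*1000; r=(A.inv()*B).as_rotvec(degrees=True)
    print('row',*t.round(1),*r.round(1),'F',np.round(s['contact_force'],1),'w',round(float(s['grip_width']),4),'t',s['time'])
E
python3 - <<'E'
from h import *
goto(.512,.147,.2,75)
E
```

```text
row -414.3 -243.3 101.6 0.5 0.0 -7.9 F [ 0.  -0.2 -0.6] w 0.0553 t 0.35
```

Emit:
drive_tool --plan "-60 -35 0 0 0 -8; -120 -70 0 0 0 -8; -180 -105 0 0 0 -8; -235 -140 0 0 0 -8; -290 -172 15 0 0 -8; -340 -202 40 0 0 -8; -390 -230 70 0 0 -8; -414 -243 90 0 0 -8; -414 -243 90 0 0 -8; -414 -243 90 0 0 -8"

```text
time: 1.6
tool_pos: [0.5102, 0.1449, 0.209]
orientation: [-0.001, 0.13, 0.992, 0.0]
contact_force: [0.8, 0.5, -0.1]
grip_width: 0.0554
```

```bash
python3 - <<'E'
from h import *
goto(.512,.147,.01,75); s=sensors.read_state(); print(s['tool_pos'],s['joint_positions'])
snap('top','t1.png',(150,130,310,260),4.8)
E
```

```text
row -1.4 2.4 199.0 0.0 -0.1 0.1 F [ 0.8  0.5 -0.1] w 0.0554 t 1.6
[0.51021355 0.14493084 0.20902148] [ 2.54680818e-01  2.72060081e-01  1.71325391e+00  7.54852374e-04
  1.15722061e+00 -1.05569021e+00]
```

View pics/t1.png

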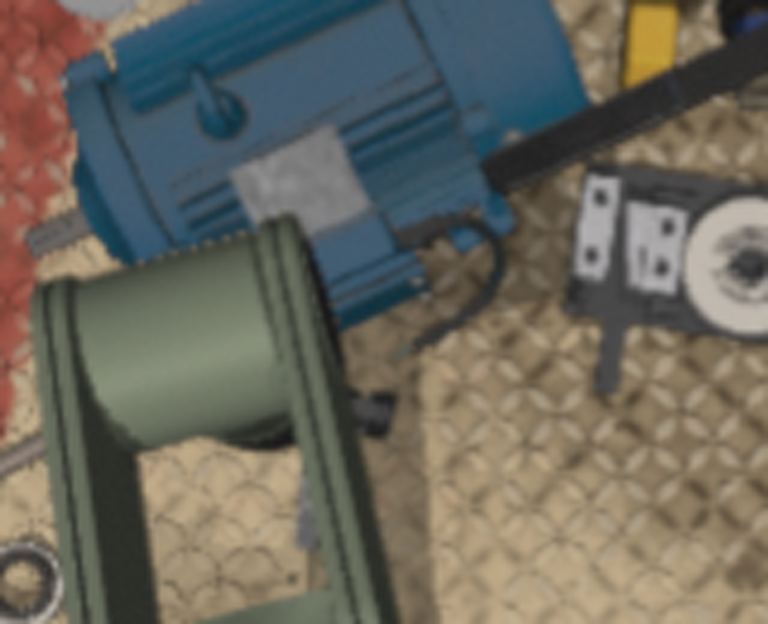

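Emit:
drive_tool --plan "-2 2 50 0 0 0; -2 2 100 0 0 0; -2 2 140 0 0 0; -2 2 160 0 0 0; -2 2 160 0 0 0"

```text
time: 2.28
tool_pos: [0.5119, 0.1473, 0.0489]
orientation: [-0.001, 0.129, 0.992, -0.0]
contact_force: [-0.1, -0.6, -0.8]
grip_width: 0.0552
```

```bash
python3 - <<'E'
from h import *
goto(.512,.147,.01,75)
snap('side','s1.png',(160,100,320,220),5)
E
```

```text
row -0.2 -0.3 38.9 -0.0 -0.1 0.2 F [-0.1 -0.6 -0.8] w 0.0552 t 2.275
```

View pics/s1.png

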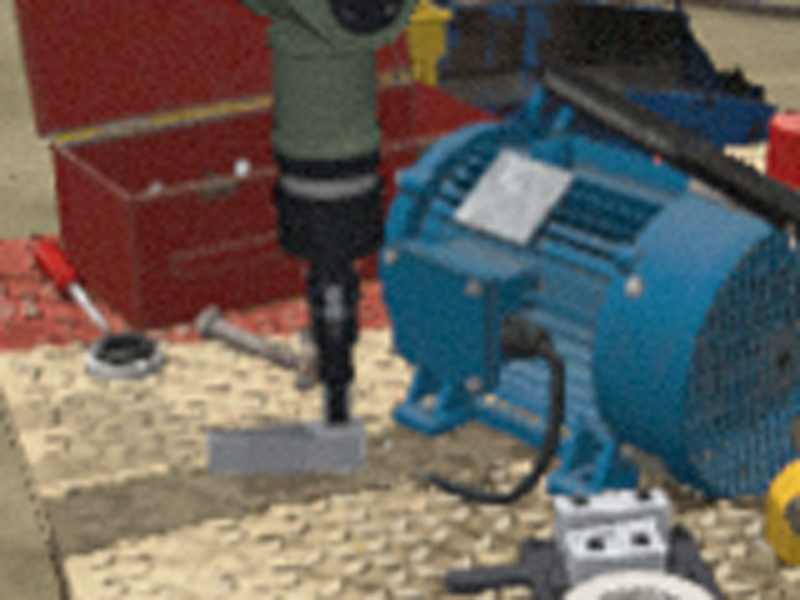

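```bash
python3 - <<'E'
from h import *
s=sensors.read_state();p=s['tool_pos'];a=np.radians(75);Y=np.array([np.cos(a),np.sin(a),0])
f=lambda q:((q-[160,100]+.5)*5).round(0)
for k in(-.0355,-.0275,.0275,.0355): print(k,f(proj('side',[p+k*Y+[0,0,-.008]])[0]))
c=np.radians(165);X=np.array([np.cos(c),np.sin(c),0]);W=np.array([-X[1],X[0],0]);g=np.array([.515,.1464,0])
for P in((-14,14,30),(-14,-14,30),(-14,14,0),(98,14,30),(98,14,0),(98,0,30)): print(P,f(proj('side',[g+X*P[0]/1e3+W*P[1]/1e3+[0,0,P[2]/1e3]])[0]))
E
```

```text
-0.0355 [339. 436.]
-0.0275 [339. 431.]
0.0275 [337. 398.]
0.0355 [337. 393.]
(-14, 14, 30) [362. 437.]
(-14, -14, 30) [361. 420.]
(-14, 14, 0) [363. 475.]
(98, 14, 30) [203. 444.]
(98, 14, 0) [205. 482.]
(98, 0, 30) [203. 435.]
```

Emit:
drive_tool --plan "0 0 20 0 0 0; 0 0 38 0 0 0; 0 0 38 0 0 0; 0 0 38 0 0 0"

```text
time: 2.82
tool_pos: [0.5141, 0.1467, 0.0129]
orientation: [0.001, 0.129, 0.992, 0.001]
contact_force: [0.8, 0.3, 0.2]
grip_width: 0.0552
```

Emit:
drive_tool --plan "0 0 0 0 0 0; 0 0 0 0 0 0; 0 0 0 0 0 0; 0 0 0 0 0 0; 0 0 0 0 0 0; 0 0 0 0 0 0" --claw 0 --force 60

```text
time: 3.58
tool_pos: [0.5142, 0.1467, 0.0127]
orientation: [0.001, 0.13, 0.992, 0.001]
contact_force: [-0.2, 1.9, 6.2]
grip_width: 0.0269
```

Emit:
drive_tool --plan "0 0 -20 0 0 0; 0 0 -60 0 0 0; 0 0 -100 0 0 0; 0 0 -100 0 0 0"

```text
time: 4.08
tool_pos: [0.5148, 0.1465, 0.1137]
orientation: [0.003, 0.13, 0.992, 0.001]
contact_force: [0.4, 0.3, -4.6]
grip_width: 0.0271
```

```bash
python3 - <<'E'
from h import *
s=sensors.read_state(); print(s['joint_positions'])
# fixture pose
F=np.array([.6008,-.0482]); a=np.radians(-10); X=np.array([np.cos(a),np.sin(a)]);Y=np.array([-X[1],X[0]])
# grip 3 ahead of grip pt -> tip 95 ahead; straight side at +14
P=F+X*(-.140)+Y*(-.0155); print(P)
goto(P[0],P[1],.11,-100)
E
```

```text
[ 2.55765113e-01  3.68133102e-01  1.84010351e+00 -1.64650657e-04
  9.26764871e-01 -1.05480781e+00]
[ 0.46023537 -0.03915378]
row 5.0 -193.4 3.1 0.5 -0.3 175.1 F [ 0.4  0.3 -4.6] w 0.0271 t 4.075
```

Emit:
drive_tool --plan "20 -40 0 0 0 0; 40 -90 0 0 0 0; 45 -140 0 0 0 10; 45 -180 0 0 0 20; 45 -195 0 0 0 30; 45 -195 0 0 0 40; 45 -195 0 0 0 50; 45 -195 0 0 0 60; 45 -195 0 0 0 70; 45 -195 0 0 0 80"

```text
time: 5.32
tool_pos: [0.4176, -0.0307, 0.1094]
orientation: [-0.002, 0.739, 0.674, -0.002]
contact_force: [-0.4, 0.6, -4.1]
grip_width: 0.0265
```

Emit:
drive_tool --plan "0 0 0 0 0 10; 0 0 0 0 0 20; 0 0 0 0 0 30; 0 0 0 0 0 40; 0 0 0 0 0 50; 0 0 0 0 0 60; 0 0 0 0 0 70; 0 0 0 0 0 80; 0 0 0 0 0 90; 0 0 0 0 0 95"

```text
time: 6.58
tool_pos: [0.4174, -0.0306, 0.1093]
orientation: [-0.0, 0.996, -0.088, -0.003]
contact_force: [-0.2, -0.2, -4.5]
grip_width: 0.0269
```

```bash
python3 - <<'E'
from h import *
st()
goto(.4602,-.0392,.06,-100)
E
```

```text
{'time': np.float64(6.575), 'joint_positions': array([-0.1007,  0.2176,  2.089 ,  0.0001,  0.8402,  1.6464]), 'qvel': array([0.0002, 0.0013, 0.0002, 0.001 , 0.0013, 0.6736]), 'joint_efforts': array([ -0.0151, -32.1557, -19.1207,  -0.0065,  -0.1417,  -0.4458]), 'tool_pos': array([ 0.4174, -0.0306,  0.1093]), 'orientation': array([-0.0001,  0.9961, -0.088 , -0.0026]), 'contact_force': array([-0.2492, -0.2499, -4.478 ]), 'moment': array([ 0.0364,  0.0705, -0.012 ]), 'grip_width': np.float64(0.0269)}
row 44.0 0.9 49.1 0.0 0.3 -0.1 F [-0.2 -0.2 -4.5] w 0.0269 t 6.575
```

Emit:
drive_tool --plan "22 0 0 0 0 0; 44 1 20 0 0 0; 44 1 50 0 0 0; 44 1 70 0 0 0; 44 1 70 0 0 0; 44 1 70 0 0 0"

```text
time: 7.32
tool_pos: [0.4623, -0.0393, 0.041]
orientation: [-0.0, 0.996, -0.086, -0.0]
contact_force: [-0.2, 0.5, -4.4]
grip_width: 0.0271
```

```bash
python3 - <<'E'
from h import *
goto(.4602,-.0392,.0277,-100)
viewer
a=viewer.capture('top')[:,:,::-1]; b=viewer.capture('side')[:,:,::-1]
cv2.imwrite('pics/raw_t2.png',a); cv2.imwrite('pics/raw_s2.png',b)
A=cv2.resize(a[155:235,255:335],None,fx=5,fy=5,interpolation=cv2.INTER_CUBIC)
B=cv2.resize(b[175:255,225:305],None,fx=5,fy=5,interpolation=cv2.INTER_CUBIC)
cv2.imwrite('pics/c2.png',np.hstack([A,B]))
E
```

```text
row -2.0 0.3 13.3 -0.0 0.1 0.1 F [-0.2  0.5 -4.4] w 0.0271 t 7.325
```

View pics/c2.png

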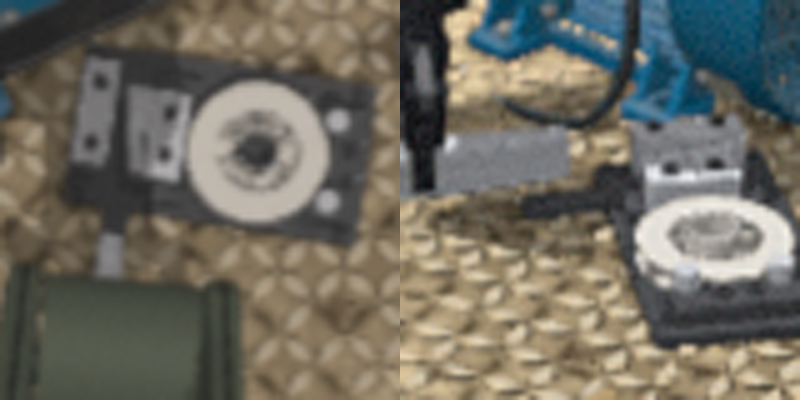

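```bash
python3 - <<'E'
from fit import *
T=lambda u,v:(255+(u+.5)/5-.5,155+(v+.5)/5-.5)
tip=atz('top',[T(100,233),T(126,236),T(93,274),T(124,279)],.0583)
rail=atz('top',[T(123,61),T(107,164),T(85,55),T(72,157)],.042)
jaw=atz('top',[T(130,87),T(129,170),T(183,180),T(190,97)],.038)
a=np.radians(-10); M=np.array([[np.cos(a),np.sin(a)],[-np.sin(a),np.cos(a)]])
g=lambda P:((P[:,:2]-[.6008,-.0482])@M.T*1000).round(1)
print('tip',g(tip).tolist());print('rail',g(rail).tolist());print('jaw',g(jaw).tolist())
s=sensors.read_state(); print('tcp',g(np.array([s['tool_pos']])))
S=lambda u,v:(225+(u+.5-400)/5-.5,175+(v+.5)/5-.5)
print('side tip top near, bottom near',g(atz('side',[S(570,128)],.0583)),g(atz('side',[S(571,178)],.0283)))
print('side rail top front corners',g(atz('side',[S(632,125)],.042)), 'tongue',g(atz('side',[S(522,204)],.012)))
E
```

```text
tip [[-46.1, -3.2], [-45.5, -20.5], [-73.7, -2.6], [-73.9, -23.3]]
rail [[74.5, -1.7], [2.8, -1.2], [74.8, 24.5], [4.0, 22.8]]
jaw [[58.2, -9.1], [1.5, -16.6], [0.3, -53.6], [57.4, -50.4]]
tcp [[-137.3  -15.2]]
side tip top near, bottom near [[-39.4  -4.4]] [[-40.8 -15.6]]
side rail top front corners [[ 6.4 22.4]] tongue [[-72.3 -14.7]]
```

Emit:
drive_tool --plan "0 -1.5 8 0 0 0; 0 -1.5 15 0 0 0; 10 -1.5 15 0 0 0; 20 -1.5 15 0 0 0; 30 -1.5 15 0 0 0; 30 -1.5 15 0 0 0; 30 -1.5 15 0 0 0"

```text
time: 8.3
tool_pos: [0.4919, -0.0429, 0.0261]
orientation: [-0.0, 0.996, -0.086, -0.001]
contact_force: [-1.4, -0.2, -4.7]
grip_width: 0.0268
```

Emit:
drive_tool --plan "3 0 0 0 0 0; 6 0 0 0 0 0; 9 0 0 0 0 0; 12 0 0 0 0 0; 12 0 0 0 0 0"

```text
time: 8.93
tool_pos: [0.5045, -0.0451, 0.0263]
orientation: [-0.0, 0.996, -0.086, 0.0]
contact_force: [0.6, -0.3, -4.8]
grip_width: 0.0271
```

Emit:
drive_tool --plan "2 0 0 0 0 0; 4 0 0 0 0 0; 6 0 0 0 0 0; 8 0 0 0 0 0; 8 0 0 0 0 0"

```text
time: 9.55
tool_pos: [0.5123, -0.0465, 0.0263]
orientation: [-0.0, 0.996, -0.086, 0.0]
contact_force: [-0.5, 0.5, -5.0]
grip_width: 0.0273
```

Emit:
drive_tool --plan "1.5 0 0 0 0 0; 3 0 0 0 0 0; 4 0 0 0 0 0; 4 0 0 0 0 0"

```text
time: 10.05
tool_pos: [0.5161, -0.0471, 0.0263]
orientation: [-0.0, 0.996, -0.086, 0.0]
contact_force: [0.5, 0.2, -4.8]
grip_width: 0.0267
```

Emit:
drive_tool --plan "0 -0.5 0 0 0 0; 0 -1 0 0 0 0; 0 -1 0 0 0 0; 0 -1 0 0 0 0"

```text
time: 10.55
tool_pos: [0.5162, -0.0461, 0.0263]
orientation: [-0.0, 0.996, -0.086, 0.0]
contact_force: [0.3, -0.4, -3.8]
grip_width: 0.027
```

Emit:
drive_tool --plan "1 0 0.5 0 0 0; 2 0 1 0 0 0; 3 0 1.4 0 0 0; 3 0 1.4 0 0 0; 3 0 1.4 0 0 0"

```text
time: 11.18
tool_pos: [0.5195, -0.0467, 0.025]
orientation: [-0.0, 0.996, -0.086, 0.0]
contact_force: [-0.7, 0.1, -4.6]
grip_width: 0.0267
```

Emit:
drive_tool --plan "0 -0.5 0 0 0 0; 0 -1 0 0 0 0; 0 -1 0 0 0 0; 0 -1 0 0 0 0"

```text
time: 11.68
tool_pos: [0.5194, -0.0458, 0.025]
orientation: [0.0, 0.996, -0.086, 0.0]
contact_force: [0.1, -1.1, -2.1]
grip_width: 0.0268
```

Emit:
drive_tool --plan "0 -0.5 0.3 0 0 0; 0 -0.8 0.5 0 0 0; 0 -0.8 0.5 0 0 0; 0 -0.8 0.5 0 0 0"

```text
time: 12.18
tool_pos: [0.5194, -0.0454, 0.0247]
orientation: [0.0, 0.996, -0.087, 0.0]
contact_force: [-2.0, -5.0, -0.1]
grip_width: 0.027
```

Emit:
drive_tool --plan "0 0.5 0 0 0 0; 2 0.5 0 0 0 0; 4 0.5 0 0 0 0; 6 0.5 0 0 0 0; 6 0.5 0 0 0 0; 6 0.5 0 0 0 0"

```text
time: 12.92
tool_pos: [0.5242, -0.0465, 0.0247]
orientation: [0.0, 0.996, -0.086, -0.001]
contact_force: [-4.6, -2.7, 3.8]
grip_width: 0.0268
```

Emit:
drive_tool --plan "1.5 0 0 0 0 0; 3 0 0 0 0 0; 4 0 0 0 0 0; 4 0 0 0 0 0; 4 0 0 0 0 0"

```text
time: 13.55
tool_pos: [0.5278, -0.0472, 0.0247]
orientation: [0.0, 0.996, -0.086, -0.001]
contact_force: [-5.9, -4.6, 4.1]
grip_width: 0.0269
```

```bash
python3 - <<'E'
from h import *
goto(.5,-.04,.0277,-100)
a=viewer.capture('top')[:,:,::-1]; b=viewer.capture('side')[:,:,::-1]
cv2.imwrite('pics/raw_t3.png',a); cv2.imwrite('pics/raw_s3.png',b)
A=cv2.resize(a[155:235,255:335],None,fx=5,fy=5,interpolation=cv2.INTER_CUBIC)
B=cv2.resize(b[175:255,225:305],None,fx=5,fy=5,interpolation=cv2.INTER_CUBIC)
cv2.imwrite('pics/c3.png',np.hstack([A,B]))
E
```

```text
row -28.7 -2.3 -2.9 0.0 0.2 0.1 F [-5.9 -4.6  4.1] w 0.0269 t 13.55
```

View pics/c3.png

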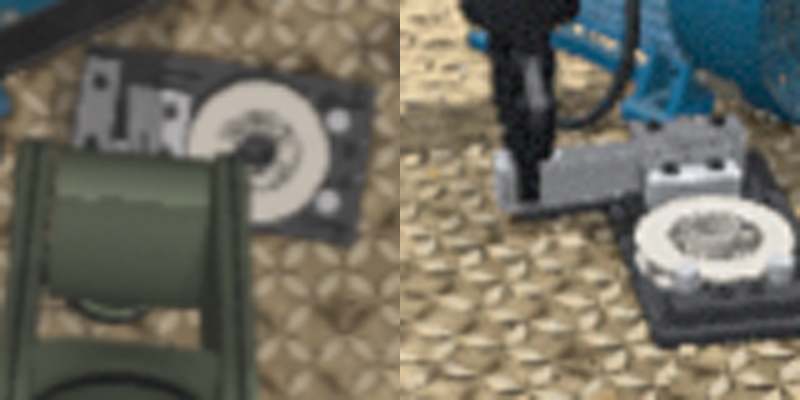

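Emit:
drive_tool --plan "0 0 0 0 0 0; 0 0 0 0 0 0; 0 0 0 0 0 0; 0 0 0 0 0 0" --claw 60

```text
time: 14.15
tool_pos: [0.5294, -0.047, 0.0244]
orientation: [-0.0, 0.996, -0.086, 0.0]
contact_force: [-0.5, 0.3, 0.8]
grip_width: 0.0513
```

Emit:
drive_tool --plan "0 0 -20 0 0 0; 0 0 -60 0 0 0; 0 0 -110 0 0 0; 0 0 -110 0 0 0"

```text
time: 14.65
tool_pos: [0.5319, -0.0473, 0.1383]
orientation: [0.0, 0.996, -0.086, 0.005]
contact_force: [-0.3, -0.2, 0.4]
grip_width: 0.0513
```

```bash
python3 - <<'E'
from h import *
goto(.4506,-.2972,.12,-61.5)
goto(.4506,-.2972,.12,-100)
E
```

```text
row -37.3 260.2 17.8 0.1 -0.5 -38.4 F [-0.3 -0.2  0.4] w 0.0513 t 14.65
row -37.3 260.2 17.8 -0.0 -0.5 0.1 F [-0.3 -0.2  0.4] w 0.0513 t 14.65
```

Emit:
drive_tool --plan "-10 55 0 0 0 -8; -20 110 0 0 0 -16; -30 165 0 0 0 -24; -37 220 10 0 0 -32; -37 260 18 0 0 -38.4; -37 260 18 0 0 -38.4; -37 260 18 0 0 -38.4"

```text
time: 15.52
tool_pos: [0.4476, -0.2961, 0.1155]
orientation: [-0.001, 0.969, 0.246, -0.0]
contact_force: [-1.2, -0.1, -0.5]
grip_width: 0.0512
```

```bash
python3 - <<'E'
from h import *
goto(.4506,-.2972,.01,-61.5)
a=viewer.capture('top')[:,:,::-1]; b=viewer.capture('side')[:,:,::-1]
cv2.imwrite('pics/raw_t4.png',a); cv2.imwrite('pics/raw_s4.png',b)
A=cv2.resize(a[155:275,255:355],None,fx=4,fy=4,interpolation=cv2.INTER_CUBIC)
B=cv2.resize(b[180:300,220:320],None,fx=4,fy=4,interpolation=cv2.INTER_CUBIC)
cv2.imwrite('pics/c4.png',np.hstack([A,B]))
E
```

```text
row 2.1 2.7 105.5 -0.1 0.0 -0.1 F [-1.2 -0.1 -0.5] w 0.0512 t 15.525
```

View pics/c4.png

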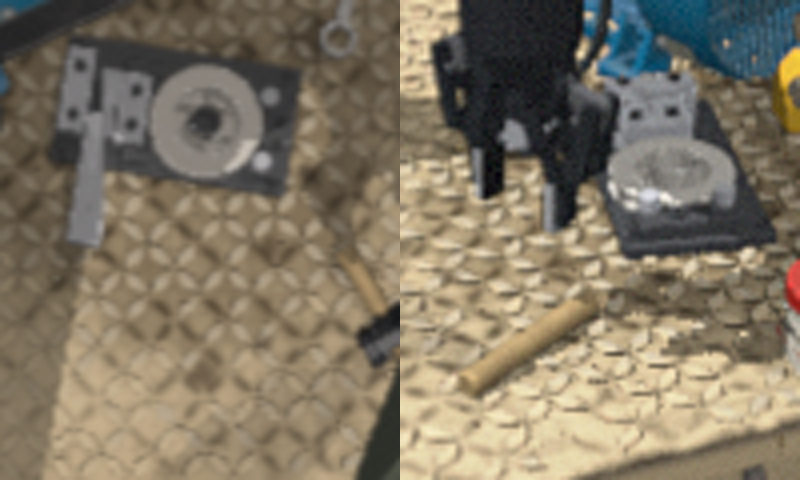

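```bash
python3 - <<'E'
from fit import *
S=lambda u,v:(220+(u-400+.5)/4-.5,180+(v+.5)/4-.5)
T=lambda u,v:(255+(u+.5)/4-.5,155+(v+.5)/4-.5)
e=atz('side',[S(588,304),S(468,380)],.0095); print(e, (e[0]+e[1])/2, np.linalg.norm(e[0]-e[1]))
print('top far end',atz('top',[T(346,255)],.0095))
a=np.radians(-10); M=np.array([[np.cos(a),np.sin(a)],[-np.sin(a),np.cos(a)]])
g=lambda P:((P[:,:2]-[.6008,-.0482])@M.T*1000).round(1)
print('butt',g(atz('top',[T(68,240),T(102,245)],.042)), atz('top',[T(85,243)],.042)); print('tip',g(atz('top',[T(84,112),T(103,114)],.042)))
E
```

```text
[[ 0.50279478 -0.26946559  0.0095    ]
 [ 0.40085355 -0.3204166   0.0095    ]] [ 0.45182417 -0.29494109  0.0095    ] 0.11396499056280061
top far end [[ 0.49571059 -0.27072228  0.0095    ]]
butt [[-90.4  -0.2]
 [-90.2 -28.8]] [[ 0.50895273 -0.04678414  0.042     ]]
tip [[ 18.7   2.4]
 [ 19.4 -13.7]]
```

Emit:
drive_tool --plan "2 2 40 0 0 0; 2 2 80 0 0 0; 2 2 100 0 0 0; 2 2 106 0 0 0; 2 2 106 0 0 0; 2 2 106 0 0 0"

```text
time: 16.38
tool_pos: [0.4516, -0.2978, 0.0115]
orientation: [0.001, 0.969, 0.246, 0.001]
contact_force: [0.7, 0.1, -1.1]
grip_width: 0.0512
```

Emit:
drive_tool --plan "0 0 0 0 0 0; 0 0 0 0 0 0; 0 0 0 0 0 0; 0 0 0 0 0 0; 0 0 0 0 0 0; 0 0 0 0 0 0" --claw 0 --force 80

```text
time: 17.12
tool_pos: [0.4509, -0.2978, 0.0113]
orientation: [0.0, 0.969, 0.246, 0.0]
contact_force: [-0.6, 1.4, 5.6]
grip_width: 0.017
```

Emit:
drive_tool --plan "0 0 -30 0 0 0; 0 0 -80 0 0 0; 0 0 -80 0 0 0; 0 0 -80 0 0 0"

```text
time: 17.62
tool_pos: [0.4499, -0.2971, 0.0896]
orientation: [-0.001, 0.969, 0.246, -0.001]
contact_force: [0.1, 0.4, -3.1]
grip_width: 0.0171
```

```bash
python3 - <<'E'
from h import *
goto(.4363,-.0311,.09,-100)
E
```

```text
row 114.9 -240.3 -0.1 -0.1 0.1 38.5 F [ 0.1  0.4 -3.1] w 0.0171 t 17.625
```

Emit:
drive_tool --plan "25 -50 0 0 0 8; 50 -100 0 0 0 16; 75 -150 0 0 0 24; 95 -200 0 0 0 32; 115 -240 0 0 0 38.5; 115 -240 0 0 0 38.5; 115 -240 0 0 0 38.5; 115 -240 0 0 0 38.5"

```text
time: 18.62
tool_pos: [0.4371, -0.0327, 0.0899]
orientation: [0.0, 0.996, -0.088, -0.001]
contact_force: [-0.2, 0.3, -2.9]
grip_width: 0.017
```

```bash
python3 - <<'E'
from h import *
goto(.4363,-.0311,.0285,-100)
E
```

```text
row -1.0 -1.4 61.4 0.0 0.1 -0.1 F [-0.2  0.3 -2.9] w 0.017 t 18.625
```

Emit:
drive_tool --plan "-1 -1.4 30 0 0 0; -1 -1.4 55 0 0 0; -1 -1.4 61 0 0 0; -1 -1.4 61 0 0 0; -1 -1.4 61 0 0 0"

```text
time: 19.25
tool_pos: [0.4374, -0.0306, 0.0302]
orientation: [-0.0, 0.996, -0.087, 0.001]
contact_force: [0.2, 0.4, -3.1]
grip_width: 0.0166
```

```bash
python3 - <<'E'
from h import *
goto(.4363,-.0311,.0285,-100)
a=viewer.capture('top')[:,:,::-1]; b=viewer.capture('side')[:,:,::-1]
cv2.imwrite('pics/raw_t5.png',a); cv2.imwrite('pics/raw_s5.png',b)
A=cv2.resize(a[155:275,255:355],None,fx=4,fy=4,interpolation=cv2.INTER_CUBIC)
B=cv2.resize(b[160:260,190:290],None,fx=4.8,fy=4.8,interpolation=cv2.INTER_CUBIC)[:,:400]
cv2.imwrite('pics/c5.png',np.hstack([A,B]))
E
```

```text
row -1.0 0.7 1.7 -0.0 -0.1 -0.0 F [ 0.2  0.4 -3.1] w 0.0166 t 19.25
```

View pics/c5.png

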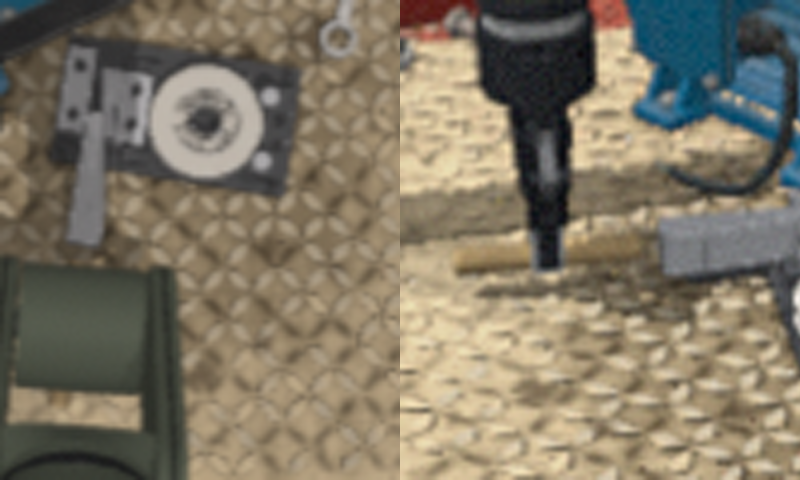

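Emit:
drive_tool --plan "4 0.5 1.5 0 0 0; 8 0.5 1.5 0 0 0; 12 0.5 1.5 0 0 0; 12 0.5 1.5 0 0 0"

```text
time: 19.85
tool_pos: [0.4489, -0.0329, 0.0279]
orientation: [-0.0, 0.996, -0.087, 0.0]
contact_force: [0.1, 0.2, -3.1]
grip_width: 0.0169
```

Emit:
drive_tool --plan "1 0 0 0 0 0; 2 0 0 0 0 0; 3 0 0 0 0 0; 4 0 0 0 0 0; 4 0 0 0 0 0"

```text
time: 20.48
tool_pos: [0.4516, -0.0335, 0.0278]
orientation: [-0.0, 0.996, -0.087, -0.001]
contact_force: [-1.4, -0.7, -2.7]
grip_width: 0.017
```

Emit:
drive_tool --plan "1 0 0 0 0 0; 2 0 0 0 0 0; 3 0 0 0 0 0; 4 0 0 0 0 0; 4 0 0 0 0 0"

```text
time: 21.1
tool_pos: [0.4563, -0.0343, 0.0278]
orientation: [-0.0, 0.996, -0.087, -0.0]
contact_force: [-3.9, -0.8, -2.6]
grip_width: 0.0172
```

Emit:
drive_tool --plan "1 0 0 0 0 0; 2 0 0 0 0 0; 3 0 0 0 0 0; 4 0 0 0 0 0; 5 0 0 0 0 0; 5 0 0 0 0 0"

```text
time: 21.85
tool_pos: [0.4614, -0.0352, 0.0279]
orientation: [-0.0, 0.996, -0.087, 0.0]
contact_force: [-2.6, 0.2, -3.9]
grip_width: 0.0169
```

```bash
python3 - <<'E'
from fit import *
a=np.radians(-10); M=np.array([[np.cos(a),np.sin(a)],[-np.sin(a),np.cos(a)]])
g=lambda P:((P[:,:2]-[.6008,-.0482])@M.T*1000).round(1)
pt=tri([S(462,272),S(553,266)],[T(505,295),T(514,227)]); print('pins',pt,g(pt))
out=[]
for f in('t0','t5'):
    im=cv2.imread(f'pics/raw_{f}.png'); h=cv2.cvtColor(im,cv2.COLOR_BGR2GRAY)
    c=h[165:205,285:335]; c=cv2.resize(c,None,fx=6,fy=6,interpolation=cv2.INTER_CUBIC); out.append(c)
    r=cv2.HoughCircles(cv2.GaussianBlur(c,(0,0),3),cv2.HOUGH_GRADIENT,1,200,param1=100,param2=15,minRadius=75,maxRadius=95)
    if r is not None:
        u=r[0][0]; uv=(285+(u[0]+.5)/6-.5,165+(u[1]+.5)/6-.5); P=atz('top',[uv],.034); E=atz('top',[(uv[0]+u[2]/6,uv[1])],.034)
        print(f,uv,'centre',g(P),'r',np.linalg.norm(P-E)*1000)
cv2.imwrite('pics/imp.png',np.vstack([np.hstack(out)]))
E
```

```text
pins [[ 0.57644417 -0.1977374   0.03680131  0.00281597]
 [ 0.63109635 -0.2075738   0.03488183  0.00097066]] [[   2.  -151.5]
 [  57.5 -151.7]]
t0 (np.float32(306.0), np.float32(184.83333)) centre [[  28.  -100.7]] r 47.85175762282738
t5 (np.float32(305.83334), np.float32(184.83333)) centre [[  27.9 -100.2]] r 48.191134753199364
```

View pics/imp.png

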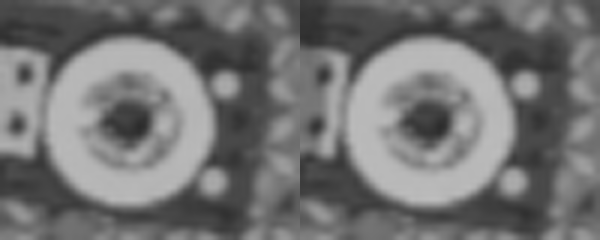

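Emit:
drive_tool --plan "1 0 0 0 0 0; 2 0 0 0 0 0; 3 0 0 0 0 0; 3 0 0 0 0 0; 3 0 0 0 0 0"

```text
time: 22.48
tool_pos: [0.4643, -0.0357, 0.028]
orientation: [-0.0, 0.996, -0.087, 0.0]
contact_force: [-3.1, -0.5, -3.7]
grip_width: 0.0173
```

Emit:
drive_tool --plan "0.5 0 0 0 0 0; 1 0 0 0 0 0; 1 0 0 0 0 0; 1 0 0 0 0 0"

```text
time: 22.98
tool_pos: [0.465, -0.0358, 0.0279]
orientation: [-0.0, 0.996, -0.087, 0.0]
contact_force: [-4.0, 0.1, -3.2]
grip_width: 0.0166
```

Emit:
drive_tool --plan "0.6 0 0 0 0 0; 1.2 0 0 0 0 0; 1.2 0 0 0 0 0"

```text
time: 23.35
tool_pos: [0.4664, -0.036, 0.0279]
orientation: [-0.0, 0.996, -0.087, 0.0]
contact_force: [-3.3, -0.5, -3.3]
grip_width: 0.0169
```

```bash
cat > trk.py <<'E'
from fit import *
def grab(n=4): return np.mean([viewer.capture('top').astype(float) for _ in range(n)],0).mean(2)
a=np.radians(-10); M=np.array([[np.cos(a),np.sin(a)],[-np.sin(a),np.cos(a)]])
ref=cv2.cvtColor(cv2.imread('pics/raw_t0.png'),cv2.COLOR_BGR2GRAY).astype(float)
im=grab(3)
win=(slice(168,202),slice(291,317))
# template match of impeller, subpixel
t=ref[win].astype(np.float32); s=im[164:206,286:324].astype(np.float32)
r=cv2.matchTemplate(cv2.resize(s,None,fx=8,fy=8,interpolation=cv2.INTER_CUBIC),cv2.resize(t,None,fx=8,fy=8,interpolation=cv2.INTER_CUBIC),cv2.TM_CCOEFF_NORMED)
_,v,_,l=cv2.minMaxLoc(r); d=np.array([l[0]/8-5,l[1]/8-4])
P=atz('top',[(306,184.8),(306+d[0],184.8+d[1])],.034); print('match',round(v,3),'impeller shift f mm',((P[1]-P[0])[:2]@M.T*1000).round(2))
tp=sensors.read_state()['tool_pos'][:2]; print('tip',((tp-[.5278,-.0472])@M.T*1000).round(1)[0]-72.1+61+112)
E
python3 trk.py
```

```text
match 0.99 impeller shift f mm [ 0.06 -0.42]
tip 38.5
```

Emit:
drive_tool --plan "0.6 0 0 0 0 0; 1.2 0 0 0 0 0; 1.8 0 0 0 0 0; 1.8 0 0 0 0 0"

```text
time: 24.0
tool_pos: [0.4681, -0.0364, 0.0279]
orientation: [-0.0, 0.996, -0.087, 0.0]
contact_force: [-4.1, -0.6, -4.0]
grip_width: 0.0169
```

Emit:
drive_tool --plan "0.5 0 0 0 0 0; 1 0 0 0 0 0; 1 0 0 0 0 0"

```text
time: 24.38
tool_pos: [0.4691, -0.0365, 0.0279]
orientation: [-0.0, 0.996, -0.087, 0.0]
contact_force: [-3.7, -1.0, -3.4]
grip_width: 0.0173
```

Emit:
drive_tool --plan "0.5 0 0 0 0 0; 1 0 0 0 0 0; 1.5 0 0 0 0 0; 1.5 0 0 0 0 0"

```text
time: 24.88
tool_pos: [0.4706, -0.0368, 0.0279]
orientation: [-0.0, 0.996, -0.087, 0.0]
contact_force: [-4.5, -0.1, -3.3]
grip_width: 0.0169
```

```bash
python3 trk.py
```

```text
match 0.987 impeller shift f mm [ 0.06 -0.42]
tip 42.80000000000001
```

Emit:
drive_tool --plan "0.5 0 0 0 0 0; 1 0 0 0 0 0; 1.5 0 0 0 0 0; 1.5 0 0 0 0 0"

```text
time: 25.52
tool_pos: [0.472, -0.0371, 0.0279]
orientation: [-0.0, 0.996, -0.087, 0.0]
contact_force: [-4.5, -0.9, -4.0]
grip_width: 0.017
```

```bash
python3 - <<'E'
from trk import *
cv2.imwrite('pics/now.png',im)
print(sensors.read_state()['contact_force'])
# jaw: shift of jaw top (white) vs ref and rail as control
def sh(w,m,z,c):
    t=ref[w].astype(np.float32); s=im[w[0].start-m:w[0].stop+m,w[1].start-m:w[1].stop+m].astype(np.float32)
    r=cv2.matchTemplate(cv2.resize(s,None,fx=16,fy=16,interpolation=cv2.INTER_CUBIC),cv2.resize(t,None,fx=16,fy=16,interpolation=cv2.INTER_CUBIC),cv2.TM_CCOEFF_NORMED)
    _,v,_,l=cv2.minMaxLoc(r); d=np.array(l)/16-m; P=atz('top',[c,np.array(c)+d],z); return round(v,3),((P[1]-P[0])[:2]@M.T*1000).round(2)
print('jaw',sh((slice(172,191),slice(284,293)),4,.038,(288,181)))
print('imp',sh((slice(174,196),slice(297,315)),4,.034,(306,185)))
print('pins',sh((slice(174,200),slice(318,326)),3,.036,(322,187)))
E
```

```text
match 0.986 impeller shift f mm [ 0.06 -0.42]
tip 44.19999999999999
[-4.28753249 -1.60806779 -2.2002327 ]
jaw (0.66, array([-0.41, -3.05]))
imp (0.999, array([0., 0.]))
pins (0.999, array([0., 0.]))[ WARN:0@4.009] global loadsave.cpp:1063 imwrite_ Unsupported depth image for selected encoder is fallbacked to CV_8U.
```

Emit:
drive_tool --plan "0.8 0 0 0 0 0; 1.6 0 0 0 0 0; 2.4 0 0 0 0 0; 3 0 0 0 0 0; 3 0 0 0 0 0"

```text
time: 26.3
tool_pos: [0.4749, -0.0376, 0.0279]
orientation: [-0.0, 0.996, -0.087, -0.0]
contact_force: [-4.7, -1.6, -2.8]
grip_width: 0.0169
```

```bash
cat > trk2.py <<'E'
from trk import *
def sh(w,m,z,c):
    t=ref[w].astype(np.float32); s=im[w[0].start-m:w[0].stop+m,w[1].start-m:w[1].stop+m].astype(np.float32)
    r=cv2.matchTemplate(cv2.resize(s,None,fx=16,fy=16,interpolation=cv2.INTER_CUBIC),cv2.resize(t,None,fx=16,fy=16,interpolation=cv2.INTER_CUBIC),cv2.TM_CCOEFF_NORMED)
    _,v,_,l=cv2.minMaxLoc(r); d=np.array(l)/16-m; P=atz('top',[c,np.array(c)+d],z); return round(v,3),((P[1]-P[0])[:2]@M.T*1000).round(2)
print('jaw',sh((slice(172,191),slice(284,293)),4,.038,(288,181)),'imp',sh((slice(174,196),slice(297,315)),4,.034,(306,185)))
E
python3 trk2.py
```

```text
match 0.983 impeller shift f mm [ 0.06 -0.42]
tip 47.10000000000001
jaw (0.648, array([-0.56, -3.5 ])) imp (0.999, array([0., 0.]))
```

Emit:
drive_tool --plan "0.8 0 0 0 0 0; 1.6 0 0 0 0 0; 2.4 0 0 0 0 0; 3 0 0 0 0 0; 3 0 0 0 0 0"

```text
time: 27.08
tool_pos: [0.4769, -0.0381, 0.0278]
orientation: [-0.0, 0.996, -0.087, -0.001]
contact_force: [-7.2, -0.8, -0.6]
grip_width: 0.017
```

Emit:
drive_tool --plan "0.8 0 0 0 0 0; 1.6 0 0 0 0 0; 2.4 0 0 0 0 0; 2.4 0 0 0 0 0"

```text
time: 27.58
tool_pos: [0.4791, -0.0386, 0.0278]
orientation: [0.0, 0.996, -0.087, -0.001]
contact_force: [-7.4, -2.2, -1.8]
grip_width: 0.0171
```

```bash
python3 trk2.py
```

```text
match 0.978 impeller shift f mm [ 0.13 -0.84]
tip 51.400000000000006
jaw (0.67, array([-0.67, -4.16])) imp (0.991, array([ 0.1 , -0.63]))
```

Emit:
drive_tool --plan "0.6 0 0 0 0 0; 1.2 0 0 0 0 0; 1.8 0 0 0 0 0; 1.8 0 0 0 0 0"

```text
time: 28.22
tool_pos: [0.4803, -0.0388, 0.0277]
orientation: [0.0, 0.996, -0.087, -0.002]
contact_force: [-8.8, -2.8, -0.4]
grip_width: 0.0173
```

```bash
python3 trk2.py; python3 -c "
from h import *
for _ in range(3): print(sensors.read_state()['contact_force'])"
```

```text
match 0.977 impeller shift f mm [ 0.13 -0.84]
tip 52.7
jaw (0.671, array([-0.64, -4.37])) imp (0.991, array([-0.12, -0.66]))
[-7.97504671 -1.51475239 -1.01035508]
[-7.97504671 -1.51475239 -1.01035508]
[-7.97504671 -1.51475239 -1.01035508]
```

Emit:
drive_tool --plan "0.5 0 0 0 0 0; 1 0 0 0 0 0; 1 0 0 0 0 0; 1 0 0 0 0 0"

```text
time: 28.88
tool_pos: [0.4809, -0.0389, 0.0277]
orientation: [0.0, 0.996, -0.087, -0.002]
contact_force: [-8.6, -1.6, 0.5]
grip_width: 0.017
```

```bash
python3 trk2.py; python3 -c "
from h import *
print(sensors.read_state()['contact_force'],sensors.read_state()['tool_pos'])"
```

```text
match 0.975 impeller shift f mm [ 0.13 -0.84]
tip 53.30000000000001
jaw (0.67, array([-0.4 , -4.55])) imp (0.991, array([-0.12, -0.66]))
[-8.36277676 -1.16047666  0.35103769] [ 0.48090168 -0.03891254  0.02767958]
```

Emit:
drive_tool --plan "0.4 0 -0.2 0 0 0; 0.8 0 -0.4 0 0 0; 0.8 0 -0.4 0 0 0; 0.8 0 -0.4 0 0 0"

```text
time: 29.52
tool_pos: [0.4814, -0.039, 0.0279]
orientation: [0.0, 0.996, -0.087, -0.003]
contact_force: [-7.7, -1.3, -1.2]
grip_width: 0.0171
```

```bash
python3 trk2.py; python3 -c "
from h import *
print(sensors.read_state()['contact_force'],sensors.read_state()['tool_pos'])"
```

```text
match 0.974 impeller shift f mm [ 0.13 -0.84]
tip 53.80000000000001
jaw (0.665, array([-0.37, -4.76])) imp (0.991, array([-0.12, -0.66]))
[-9.38231166 -0.87226187 -0.29332629] [ 0.48138181 -0.03902873  0.02788937]
```

```bash
cat > sv.py <<'E'
from h import *
fs=[];ims=[]
for _ in range(5):
    ims.append(viewer.capture('side').astype(float)); s=sensors.read_state(); fs.append(s['contact_force'])
f=np.mean(fs,0); print('push',round(-(f[0]*.985-f[1]*.174),2),'F',f.round(1),'along',round(1000*(s['tool_pos'][0]*.985-s['tool_pos'][1]*.174),2),s['time'])
im=np.mean(ims,0).mean(2).astype(np.float32); np.save('pics/'+sys.argv[1],im)
import os
if len(sys.argv)>2:
    ref=np.load('pics/'+sys.argv[2]+'.npy')
    o,d=None,None
    A=proj('side',[[.53,-.047,.027]])[0]; B=proj('side',[[.5398,-.0487,.027]])[0]
    up=lambda a:cv2.resize(a,None,fx=16,fy=16,interpolation=cv2.INTER_CUBIC)
    for nm,(x,y,w,h) in {'butt':(int(A[0])-8,int(A[1])-8,14,14)}.items():
        r=cv2.matchTemplate(up(im[y-3:y+h+3,x-3:x+w+3]),up(ref[y:y+h,x:x+w]),cv2.TM_CCOEFF_NORMED); _,v,_,l=cv2.minMaxLoc(r)
        print(nm,round(v,3),'shift px',np.array(l)/16-3,'px per 10mm',(B-A).round(2))
E
python3 sv.py a1
```

```text
push 8.25 F [-8.7 -1.8 -0.6] along 480.94 29.925
```

Emit:
drive_tool --plan "0.4 0 0 0 0 0; 0.8 0 0 0 0 0; 0.8 0 0 0 0 0; 0.8 0 0 0 0 0"

```text
time: 30.42
tool_pos: [0.4818, -0.0391, 0.0279]
orientation: [-0.0, 0.996, -0.087, -0.003]
contact_force: [-8.6, -1.3, -1.0]
grip_width: 0.0171
```

```bash
python3 sv.py a2 a1; python3 trk2.py
```

```text
push 9.27 F [-9.6 -1.2 -0.5] along 481.42 30.675
butt 0.992 shift px [0.0625 0.0625] px per 10mm [ 3.09 -0.28]
match 0.974 impeller shift f mm [ 0.19 -1.26]
tip 54.2
jaw (0.669, array([-0.37, -4.76])) imp (0.991, array([-0.12, -0.66]))
```

Emit:
drive_tool --plan "0.4 0 0 0 0 0; 0.8 0 0 0 0 0; 0.8 0 0 0 0 0; 0.8 0 0 0 0 0"

```text
time: 31.32
tool_pos: [0.4822, -0.0392, 0.0278]
orientation: [-0.0, 0.996, -0.087, -0.003]
contact_force: [-10.5, -0.9, 0.7]
grip_width: 0.017
```

```bash
python3 sv.py a3 a1; python3 trk2.py
```

```text
push 9.86 F [-10.1  -0.7  -0.4] along 481.84 31.575
butt 0.985 shift px [0.125 0.   ] px per 10mm [ 3.09 -0.28]
match 0.974 impeller shift f mm [ 0.19 -1.26]
tip 54.60000000000001
jaw (0.676, array([-0.37, -4.76])) imp (0.99, array([-0.12, -0.66]))
```

Emit:
drive_tool --plan "0.4 0 0 0 0 0; 0.8 0 0 0 0 0; 0.8 0 0 0 0 0; 0.8 0 0 0 0 0; 0.8 0 0 0 0 0"

```text
time: 32.35
tool_pos: [0.4827, -0.0393, 0.0278]
orientation: [-0.0, 0.996, -0.087, -0.004]
contact_force: [-9.5, -0.1, 1.1]
grip_width: 0.0167
```

```bash
python3 sv.py a4 a1; python3 trk2.py
python3 - <<'E'
from h import *
im=np.mean([viewer.capture('top').astype(float) for _ in range(4)],0)[:,:,::-1]
a=cv2.imread('pics/raw_t0.png').astype(float)
f=lambda q:cv2.resize(q[163:207,266:332],None,fx=6,fy=6,interpolation=cv2.INTER_CUBIC)
b=np.mean([viewer.capture('side').astype(float) for _ in range(3)],0)[:,:,::-1]
g=cv2.resize(b[185:245,225:320],None,fx=8,fy=8,interpolation=cv2.INTER_CUBIC)[:264]
o=np.vstack([np.hstack([f(a),f(im)]),cv2.resize(b[185:237,215:325],(792,312),interpolation=cv2.INTER_CUBIC)])
cv2.imwrite('pics/last.png',np.clip(o,0,255).astype(np.uint8)); print(o.shape)
E
```

```text
push 10.89 F [-11.2  -0.7   0.7] along 482.28 32.6
butt 0.979 shift px [0.1875 0.    ] px per 10mm [ 3.09 -0.28]
match 0.974 impeller shift f mm [ 0.19 -1.26]
tip 55.10000000000001
jaw (0.693, array([-0.37, -4.76])) imp (0.989, array([-0.09, -0.87]))
(576, 792, 3)
```

View pics/last.png

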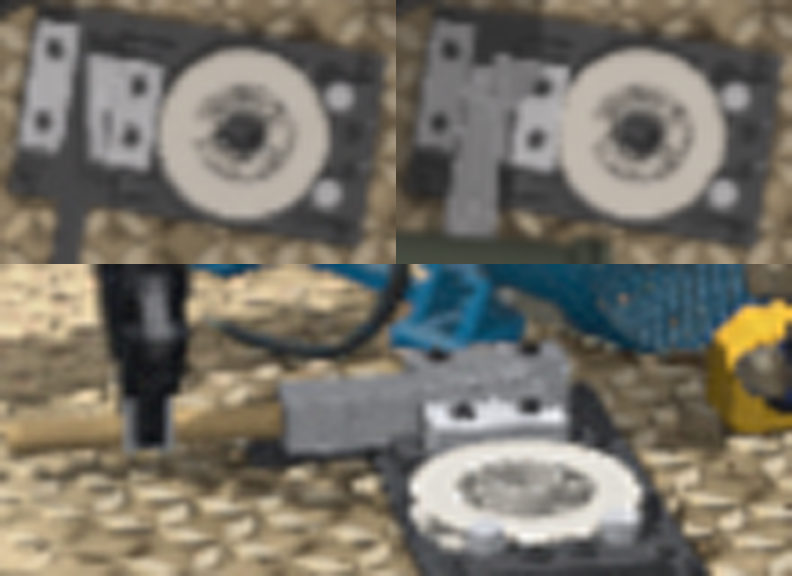

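Emit:
drive_tool --plan "0.1 0 0 0 0 0; 0.1 0 0 0 0 0; 0.1 0 0 0 0 0; 0.1 0 0 0 0 0; 0.1 0 0 0 0 0"

```text
time: 33.72
tool_pos: [0.4827, -0.0393, 0.0278]
orientation: [-0.0, 0.996, -0.087, -0.004]
contact_force: [-11.2, -1.4, 1.7]
grip_width: 0.0169
```

```bash
python3 sv.py a5 a4
```

```text
push 10.32 F [-10.6  -0.7   1.2] along 482.26 33.975
butt 0.997 shift px [0. 0.] px per 10mm [ 3.09 -0.28]
```

Emit:
drive_tool --plan "-2 0 0 0 0 0; -8 0 0 0 0 0; -20 0 0 0 0 0; -30 0 -30 0 0 0; -30 0 -60 0 0 0; -30 0 -60 0 0 0; -30 0 -60 0 0 0"

```text
time: 34.85
tool_pos: [0.4563, -0.0342, 0.0878]
orientation: [-0.0, 0.996, -0.087, -0.0]
contact_force: [-1.5, 0.6, -2.9]
grip_width: 0.0167
```

```bash
python3 sv.py a6 a5; python3 -c "
from h import *
goto(.4509,-.2978,.09,-61.5)"
```

```text
push 0.1 F [-0.2 -0.5 -3. ] along 455.34 35.1
butt 0.795 shift px [0.0625 0.1875] px per 10mm [ 3.09 -0.28]
row 40.5 260.4 -2.7 -0.0 0.1 -38.5 F [ 0.4 -0.8 -3.3] w 0.0171 t 35.1
```

Emit:
drive_tool --plan "5 50 0 0 0 -8; 12 105 0 0 0 -16; 20 160 0 0 0 -24; 32 215 0 0 0 -32; 40 260 0 0 0 -38.5; 40 260 0 0 0 -38.5; 40 260 30 0 0 -38.5; 40 260 60 0 0 -38.5; 40 260 68 0 0 -38.5; 40 260 68 0 0 -38.5"

```text
time: 36.35
tool_pos: [0.4509, -0.2967, 0.02]
orientation: [-0.001, 0.969, 0.246, -0.0]
contact_force: [-0.2, -0.2, -2.7]
grip_width: 0.0169
```

Emit:
drive_tool --plan "0 0 3 0 0 0; 0 0 6 0 0 0; 0 0 6 0 0 0; 0 0 6 0 0 0"

```text
time: 36.85
tool_pos: [0.451, -0.2975, 0.0145]
orientation: [0.0, 0.969, 0.246, 0.0]
contact_force: [-0.0, -0.1, -2.9]
grip_width: 0.0172
```

Emit:
drive_tool --plan "0 0 1 0 0 0; 0 0 2 0 0 0; 0 0 2.5 0 0 0; 0 0 2.5 0 0 0; 0 0 2.5 0 0 0"

```text
time: 37.48
tool_pos: [0.4509, -0.2974, 0.0118]
orientation: [-0.0, 0.969, 0.246, 0.0]
contact_force: [0.1, 0.1, -3.2]
grip_width: 0.017
```

Emit:
drive_tool --plan "0 0 0.4 0 0 0; 0 0 0.8 0 0 0; 0 0 0.8 0 0 0; 0 0 0.8 0 0 0"

```text
time: 37.98
tool_pos: [0.451, -0.2974, 0.0113]
orientation: [0.0, 0.969, 0.246, 0.0]
contact_force: [-1.7, 0.7, 3.3]
grip_width: 0.0171
```

Touching flat at the original height. Release, lift, move clear.

Emit:
drive_tool --plan "0 0 0 0 0 0; 0 0 0 0 0 0; 0 0 0 0 0 0; 0 0 0 0 0 0" --claw 60

```text
time: 38.48
tool_pos: [0.4509, -0.2974, 0.011]
orientation: [-0.0, 0.969, 0.246, 0.0]
contact_force: [0.7, -0.2, -1.1]
grip_width: 0.0513
```

Emit:
drive_tool --plan "0 0 -10 0 0 0; 0 0 -30 0 0 0; 0 0 -70 0 0 0; 0 0 -120 0 0 0; -30 0 -170 0 0 0; -60 0 -170 0 0 0; -60 0 -170 0 0 0"

```text
time: 39.35
tool_pos: [0.3971, -0.3265, 0.1823]
orientation: [0.001, 0.97, 0.245, 0.001]
contact_force: [0.8, 0.2, 0.3]
grip_width: 0.0514
```

```bash
python3 trk2.py; python3 - <<'E'
from fit import *
s=sensors.read_state(); print(s['tool_pos'],s['contact_force'],s['grip_width'],s['time'])
t=viewer.capture('top'); b=viewer.capture('side')
import cv2
# drift in side image: brass mask near the expected place
hsv=cv2.cvtColor(b,cv2.COLOR_RGB2HSV); 
c=proj('side',[[.451,-.297,.0095]])[0]; e=proj('side',[[.5045,-.268,.0095],[.3975,-.326,.0095]]); print(c,e)
old=cv2.imread('pics/raw_s0.png')[:,:,::-1].astype(float); d=np.abs(old-b).mean(2)
x,y=c.astype(int); print('mean diff drift area vs start',d[y-14:y+14,x-22:x+22].mean(),'tub',d[240:277,315:345].mean(),'tape',d[190:212,312:325].mean())
q=proj('side',[[.398,.366,.01]])[0].astype(int); print('seal',d[q[1]-6:q[1]+6,q[0]-10:q[0]+10].mean())
o0=cv2.imread('pics/raw_t5.png')[:,:,::-1].astype(float); p=proj('top',[[.5525,-.0545,.042]])[0]; print(p)
np.save('pics/tend',t)
E
```

```text
match 0.95 impeller shift f mm [ 0.19 -1.26]
tip 21.900000000000006
jaw (0.843, array([-0.09, -5.15])) imp (0.931, array([ 0.13, -0.84]))
[ 0.39848531 -0.32564142  0.18084375] [-0.12003594  0.16840292  0.39367678] 0.05118630994871385 39.5
[252.07229921 265.34385228] [[267.01414818 255.20320106]
 [236.02711852 276.1930494 ]]
mean diff drift area vs start 10.429383116883116 tub 22.4003003003003 tape 7.805361305361306
seal 8.395833333333334
[277.80723069 202.34761066]
```

```bash
python3 - <<'E'
from h import *
def lid(rgb,w):
    h=cv2.cvtColor(rgb[w],cv2.COLOR_RGB2HSV); m=((h[...,0]<8)|(h[...,0]>172))&(h[...,1]>130); y,x=np.nonzero(m); return x.mean().round(2),y.mean().round(2),len(x)
def brass(rgb,ref,w):
    t=cv2.cvtColor(ref[w],cv2.COLOR_RGB2GRAY); y,x=w[0].start,w[1].start; s=cv2.cvtColor(rgb[y-6:w[0].stop+6,x-6:w[1].stop+6],cv2.COLOR_RGB2GRAY)
    _,v,_,l=cv2.minMaxLoc(cv2.matchTemplate(s,t,cv2.TM_CCOEFF_NORMED)); return v,np.array(l)-6
for n,f,w in(('side','s0',(slice(238,265),slice(310,350))),('top','t0',(slice(160,190),slice(358,388)))):
    a=cv2.imread(f'pics/raw_{f}.png')[:,:,::-1].copy(); b=viewer.capture(n); print(n,lid(a,w),lid(b,w))
    if n=='side': print('drift',brass(b,a,(slice(250,280),slice(232,272))))
print(workorder.close_job())
E
```

```text
side (np.float64(19.4), np.float64(13.87), 411) (np.float64(19.48), np.float64(13.92), 406)
drift (0.9899556040763855, array([0, 0]))
top (np.float64(14.13), np.float64(15.13), 341) (np.float64(14.19), np.float64(15.27), 333)
the job is handed in; nothing more can be done
None
```

I clamped the impeller with the wedge, laid the drift back down and handed the job in at about 40 s of the 64 s allowed.

**What I did:** I set the wedge thin end first into the slot with its straight side on the rail and let go of it. I then pushed it in with the drift in small steps until the tip was about 55 mm past the mouth. I laid the drift flat where it came from and moved the gripper clear.

**Last checks**
- **Push on the wedge:** the last push averaged 10.3–10.9 N, within the 9–12 N wanted. Single readings scattered by about 1 N, up to about 11.2 N. The wedge did not move for over a second under it.
- **Impeller against the pins:** this is inferred, not measured directly. It slid about 1 mm, its edge appears to touch both pins in the last picture, and the force then rose steadily as I pushed further. My camera estimate of the gap to the pins is only good to about 1 mm.
- **Jaw:** it tracks about 5 mm outwards, where that wedge travel should give about 6 mm. The jaw match in the picture was poor, so this is a rough agreement.
- **After backing off:** the camera still showed the jaw and impeller pushed out. The wedge check at that moment matched poorly because the drift had left the picture area, so it says little.
- **Drift and bystanders:** the drift matches its starting place to within a pixel, and the tub has not moved. For the tape measure and seal ring I compared only image brightness, which changed little; no move went near either.

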